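# Third hand for the herb rack's front rail

## Task

Turn the grow lamp's dimmer knob to the red mark so that I can see the screw holes. Then pick up the loose front rail and be my third hand: hold it across the front of the two bare front posts of the herb rack, its top edge flush with the tops of the posts and its ends flush with their outer edges, and press it squarely against both posts with a steady push of about 12 newtons (at least 5, at most 20 in all) while I drive the screws. Finish still gripping and pressing - do not let go - and leave everything else on the table as it stands.

Things in the scene. Friction and masses are not known exactly. Their poses are not given: they have to be found in the camera images.
- dimmer (a joint): Angle of the grow lamp's black dimmer knob, rad. 0: its white pointer looks along the lamp box's -x; grows clockwise seen from above. At 1.571 the pointer looks along the box's +y, where the long red mark of the printed scale is. Stops at 0 and 4.71; stays where left (friction 0.03 N m).
- dimmer_grip (a point): Grip point of the dimmer knob: on its vertical axis, 76 mm above the table, half way up its bar grip, which is 40 mm long, 13 mm thick and reaches from 63 to 89 mm above the table. Below: a round skirt 44 mm across, and the box's flat top at 55 mm. x axis along the bar, turning with the knob; pointer at its -x end.
- lamp_box: Grow lamp's control box, grey with a white top plate, 170 (x) x 100 (y) x 55 (z) mm, fixed to the table; origin under its centre. The knob's axis is at x = -35 mm, y = 0; a small toggle switch is at x = +55 mm. Turned by up to 0.3 rad about the vertical.
- lamp_switch (a joint): The box's steel toggle switch, 25 mm high; 0 = on, as it stands. Leave it on.
- rail: The loose front rail: straight galvanised box section, 15 mm thick (x), 240 mm long (y), 30 mm tall (z), 0.15 to 0.31 kg, alike both ways round, with a screw hole through it 15 mm from each end. It starts standing on its narrow edge on the table, ready to be taken from above across its thickness. Origin in the middle of its lower edge.
- rail_center (a point): Centre of the rail, 15 mm above its lower edge; axes as the rail's.
- rack: Galvanised herb rack screwed to the table, 240 mm wide (y), deep (x), 140 mm tall; side and back rails fitted, front rail missing. Origin on the table midway between the front faces of the two rigid front posts (plane x = 0); +x points into the rack, the open front looks along -x, to the robot, turned up to 0.25 rad. Deck at 85 mm, pot rims at 105 mm. Rail in place: its centre at x = -7.5, y = 0, z = 125 mm.
- post_left: Left front post (rack's +y side): its front face is 30 mm wide, from y = 90 to 120 mm of the rack, and 140 mm tall, with a screw hole 15 mm below the top. Origin at the foot of the middle of its front face.
- post_right: Right front post, the mirror image: y = -120 to -90 mm of the rack, 140 mm tall.
- pot0: Small empty clay pot, 74 mm across the rim, 66 mm tall, hanging by its collar in a slot of the rack deck, rim 105 mm above the table; origin under its foot. Leave it be.
- pot1: Small empty clay pot, 74 mm across the rim, 66 mm tall, hanging by its collar in a slot of the rack deck, rim 105 mm above the table; origin under its foot. Leave it be.
- pot2: Small empty clay pot, 74 mm across the rim, 66 mm tall, hanging by its collar in a slot of the rack deck, rim 105 mm above the table; origin under its foot. Leave it be.
- pot3: Small empty clay pot, 74 mm across the rim, 66 mm tall, hanging by its collar in a slot of the rack deck, rim 105 mm above the table; origin under its foot. Leave it be.
- tray: Black plastic tray, 150 (x) x 100 (y) x 25 mm, with two screws in it; origin under its centre. Leave it be.
- scoop: Aluminium hand scoop, about 190 mm long and 62 mm wide, lying along its x axis, handle to -x. Leave it be.
- cloche: Glass cloche (bell), 132 mm across, 159 mm tall; origin under its centre. Leave it be.
- screwdriver: Screwdriver, 190 mm long, lying along its x axis. Leave it be.
Mind the look-alikes: they are no part of the job. There is more than one size of the lamp_box; the job needs the larger. There is more than one size of the rail; the job needs the larger.

How it is judged:
By the outcome, as a careful person would: the job done as asked, in the order asked, and still so for the second after the job is handed in, while the arm keeps its last pose, push and grip.
It also fails if it takes over 59 s, if anything falls off the work surface, if the arm or the gripper's body presses on something with over 40 N, if the wrist force passes 120 N, or if a joint passes its speed limit or range.

## Robot

A 6-joint arm with a two-finger parallel gripper is mounted at the origin on the work surface. World frame = base frame: x ahead of the robot, y to its left, z up, the work surface at z = 0. Lengths are in m, angles in rad, forces in N, time in s.
With the tool pointing down it reaches from about 0.375 to 0.975 m from the base axis. Payload 3.8 kg.
Tool frame: the origin (TCP) lies midway between the tips of the shut fingers; the grasp point (between the pads) lies 19 mm behind it; z points along the fingers, y is the line along which they close (so a half turn about z gives the same grasp; the last joint's range is limited). The gripper opens to 88 mm and grips with 3 to 60 N. Pads are 18 mm wide; open, the fingers measure 123 mm over their backs; the gripper's body (75 mm by 187 mm) begins 45 mm behind the grasp point.
Start: joints at [1.19, 0.264, 1.604, -0, 1.274, -0.037], TCP at [0.228, 0.635, 0.239] pointing down, gripper open.
Joint ranges: [-2.63, 2.63], [-0.94, 2.18], [0.31, 2.57], [-1.31, 4.45], [0, 2.66], [-2.55, 2.55]. Speed limits (rad/s): [2.57, 2.57, 3.14, 3.14, 3.14, 3.14].

## Interface

Orientations are given as a rotation vector (axis times angle).
In Python, from cell import manip, inverse_kinematics, cams, order gives the robot as it stands. Calls block until the motion is done:
- manip.move_pose(position, orientation): joint-space move of the TCP to a pose.
- manip.move_linear(position, rate=0.15, rot=None): straight line of the TCP; rot=None keeps the orientation; rate is the mean speed in m/s.
- manip.set_joints(angles): joint-space move.
- manip.set_gripper(opening, force=None): finger opening in m; force is the grip in N (None keeps the last); returns when the fingers have stopped.
- manip.dwell(seconds).
- inverse_kinematics(position, orientation): joint angles nearest the present ones, or None.
- manip.state(): the state.
- cams.capture(name): name is "scene" or "top"; returns a dict with "image" (384x512x3 uint8, blue, green, red), "z_map" (384x512 float32, m along the optical axis (not along the pixel's ray), 0 where there is no reading), "intrinsics" (3x3 intrinsics, pixels), "position" and "orientation" of the camera in the world. Camera axes: x right, y down, z forward; pixel columns grow to the right and rows downward; lengths in m; the calibration is good to about 2 mm. A picture is of the moment at which its call begins.
A pose or a line that the arm cannot do raises manip.IKError and nothing moves.
- order.close_job(): hands the job in; it is judged then, once.
The state is a dict: "clock": time; "joint_pos": joint angles; "joint_velocities": joint speeds; "tau": joint torques, N m; "tool_pos": TCP position; "tcp_rot": TCP orientation; "contact_force": force on the tool from outside, world axes, zero at the start; "moment": the same for the moment, N m; "gripper_width": finger opening in m; "grasp_force": force on a finger pad.
Only numpy, scipy, OpenCV 4.12 (cv2) and the standard library are available. Lean on these libraries where they do the work, as an engineer would, in place of code of your own. Each camera call takes 0.05 s, during which the arm holds its last target. There are 200 camera calls.

## Working session

There is one attempt and no reset: what is moved stays moved. The work goes in short steps, each a Python script; the robot and the scene stay as the last script left them, time stands still between calls to the robot, and variables do not carry over. Pictures are saved under pics/ and viewed, at most 10 in all, crops included, and the job is handed in when it is done.

```bash
ls; mkdir -p pics; cat > h.py <<'E'
import numpy as np, cv2
from scipy.spatial.transform import Rotation as R
from cell import manip, inverse_kinematics, cams, order
def cap(n):
    c=cams.capture(n); np.savez('last_%s.npz'%n,**{k:np.asarray(v) for k,v in c.items()}); return c
def load(n): return dict(np.load('last_%s.npz'%n))
def rotm(o):
    o=np.asarray(o,float)
    return o if o.shape==(3,3) else R.from_rotvec(o).as_matrix() if o.shape==(3,) else R.from_quat(o).as_matrix()
def cloud(c):
    K=c['intrinsics'];z=c['z_map'];v,u=np.mgrid[:z.shape[0],:z.shape[1]]
    P=np.stack([(u-K[0,2])/K[0,0]*z,(v-K[1,2])/K[1,1]*z,z],-1)
    W=P@rotm(c['orientation']).T+c['position']; W[z==0]=np.nan; return W
def down(yaw):  # tool z down, tool y axis at angle yaw from world x
    y=np.array([np.cos(yaw),np.sin(yaw),0]);z=np.array([0,0,-1.]);x=np.cross(y,z)
    return R.from_matrix(np.stack([x,y,z],1)).as_rotvec()
E
python3 - <<'E'
from h import *
print(manip.state())
for n in('scene','top'):
    c=cap(n);print(n,c['position'],c['orientation'],c['intrinsics'])
    cv2.imwrite(f'pics/{n}0.png',cv2.resize(c['image'],(800,600),interpolation=cv2.INTER_CUBIC))
E
```

```text
pics
{'clock': 0.0, 'joint_pos': array([ 1.19009264e+00,  2.64743781e-01,  1.60534364e+00,  3.31890481e-06,
        1.27368378e+00, -3.69089762e-02]), 'joint_velocities': array([ 0.00078193,  0.00240724, -0.00132164,  0.00048679,  0.00050596,
       -0.0008173 ]), 'tau': array([ 7.96782515e-04, -5.02104235e+01, -3.56877565e+01,  7.31785898e-02,
        2.90922186e-02, -1.36836752e-04]), 'tool_pos': array([0.22726563, 0.6348543 , 0.2374107 ]), 'tcp_rot': array([-0.53729928, -3.09484183,  0.00334621]), 'contact_force': array([-0.89296932, -0.3701408 ,  0.08811155]), 'moment': array([-0.04550944, -0.0183816 ,  0.05395274]), 'grasp_force': 0.0, 'gripper_width': 0.08799920861418403}
scene [1.71034378 0.63011013 0.983917  ] [-1.26841879 -2.04597639  1.08985648] [[494.00959325   0.         256.97750308]
 [  0.         494.00959325 189.24335542]
 [  0.           0.           1.        ]]
top [0.33145837 0.01432263 1.45407483] [-2.17728617  2.13988848 -0.13243075] [[467.74772259   0.         253.61992885]
 [  0.         467.74772259 199.5308117 ]
 [  0.           0.           1.        ]]
```

View pics/top0.png

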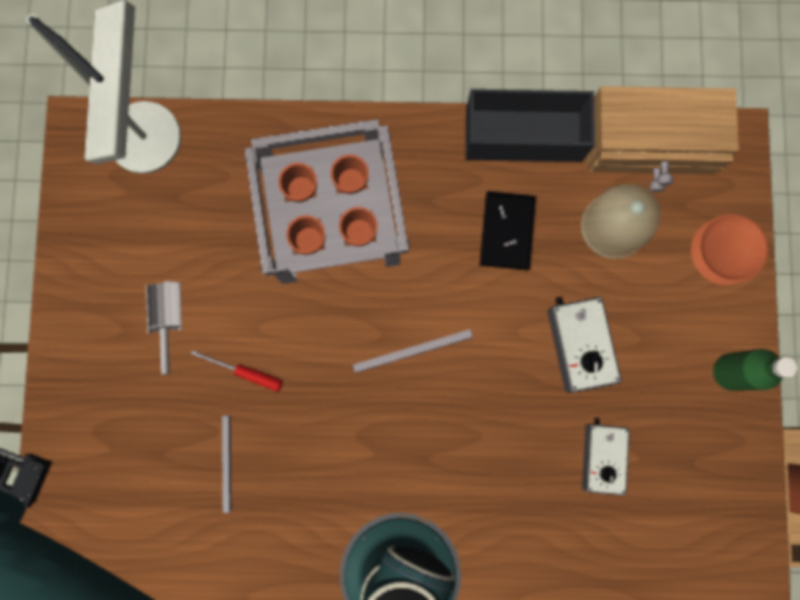

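View pics/scene0.png

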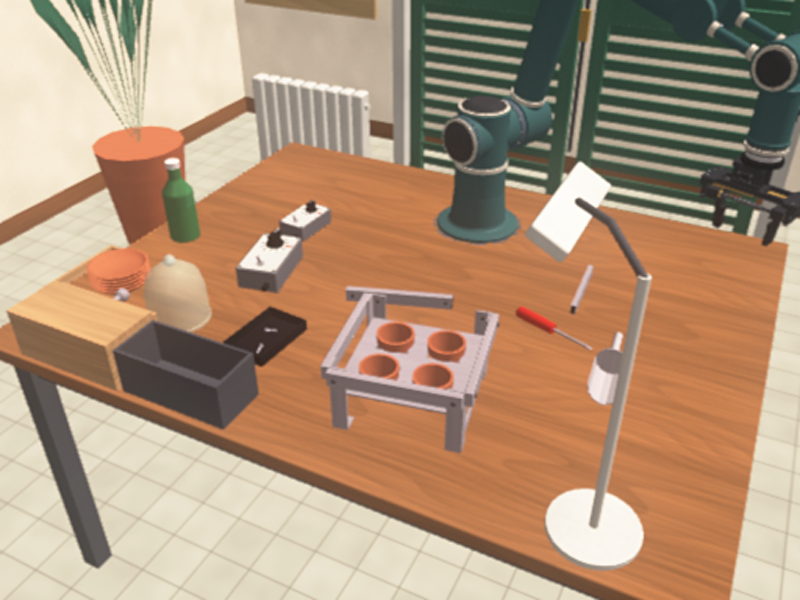

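The large lamp box is at top-view (585,345), with its knob at (592,361). The look-alike is the small box at (606,460). The large rail is at (412,350), with the short rail at (226,464) as its look-alike. The rack's front posts are at (285,275) and (392,258). I'll take the larger of each pair, measure them and check in a crop.

```bash
cat > m.py <<'E'
from h import *
c=load('top');W=cloud(c);s=512/800
def reg(x0,x1,y0,y1,z0,z1):
    m=np.zeros(W.shape[:2],bool);m[int(y0*s):int(y1*s),int(x0*s):int(x1*s)]=1
    return m&(W[...,2]>z0)&(W[...,2]<z1)
def rect(m):
    P=W[m][:,:2];r=cv2.minAreaRect(P.astype(np.float32)*1000);return np.round(cv2.boxPoints(r)),np.round(r[0],1),np.round(r[1],1),r[2],np.median(W[m][:,2]),m.sum()
print('table',np.nanmedian(W[int(400*s):int(500*s),int(300*s):int(400*s),2]))
print('box',rect(reg(540,640,285,400,.045,.065)))
print('small',rect(reg(570,640,415,505,.02,.09)))
print('knob',rect(reg(540,640,285,400,.08,.1)),)
print('rail',rect(reg(340,490,320,380,.022,.04)))
print('srail',rect(reg(210,240,405,520,.01,.05)))
print('rack',rect(reg(230,420,110,290,.13,.15)))
m=reg(230,420,110,290,.13,.15);print('racktop img'); 
# crops
img=c['image'];a=cv2.resize(img[180:260,340:410],(525,600),interpolation=cv2.INTER_CUBIC)
cv2.imwrite('pics/knob0.png',a)
E
python3 m.py
```

```text
table 0.0006547548001811787
box (array([[ 354., -318.],
       [ 376., -418.],
       [ 542., -381.],
       [ 520., -282.]], dtype=float32), array([ 447.9, -349.6]), array([170.2, 102. ]), 12.297872543334961, np.float64(0.05642641564808648), np.int64(1781))
small (array([[ 163., -424.],
       [ 303., -434.],
       [ 309., -358.],
       [ 169., -347.]], dtype=float32), array([ 235.9, -390.6]), array([ 76.7, 140.3]), 85.78485107421875, np.float64(0.041995032535269816), np.int64(1171))
knob (array([[ 394., -349.],
       [ 396., -368.],
       [ 513., -352.],
       [ 510., -334.]], dtype=float32), array([ 453.3, -350.6]), array([117.6,  18.2]), 7.7074809074401855, np.float64(0.08904799722116419), np.int64(69))
rail (array([[ 388.,   95.],
       [ 461., -134.],
       [ 476., -129.],
       [ 402.,  100.]], dtype=float32), array([431.7, -17. ]), array([ 15.2, 240.8]), 17.848695755004883, np.float64(0.03058574594947716), np.int64(397))
srail (array([[118., 344.],
       [119., 327.],
       [299., 334.],
       [298., 351.]], dtype=float32), array([208.4, 338.7]), array([180.4,  16.9]), 2.1499319076538086, np.float64(0.02293591029951836), np.int64(302))
rack (array([[559., 261.],
       [608.,  -7.],
       [862.,  40.],
       [812., 308.]], dtype=float32), array([710.1, 150.8]), array([257.6, 272.8]), 10.488184928894043, np.float64(0.14064571148648286), np.int64(1506))
racktop img
```

View pics/knob0.png

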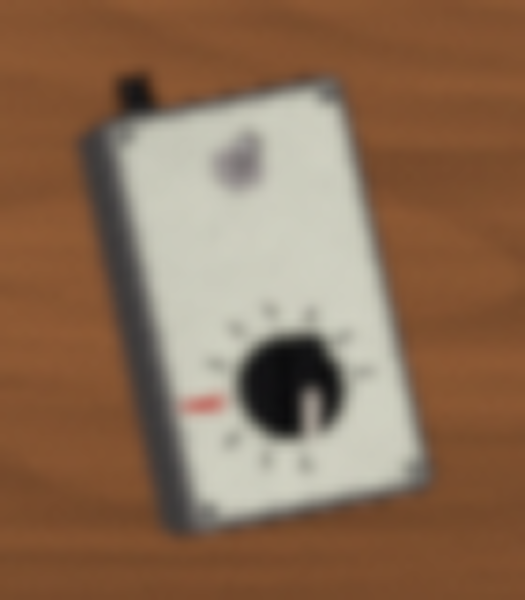

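The crop confirms the large box: red mark at left (200,405), 0 tick at the bottom (305,465), and the pointer near 0 at (312,430). Next I'll take the knob angle and a rectified view of the rack, then move above the knob.

```bash
cat > m2.py <<'E'
from h import *
c=load('top');W=cloud(c)
k=np.array([.4137,-.3571]);m=(W[...,2]>.072)&(W[...,2]<.1)&(np.hypot(W[...,0]-k[0],W[...,1]-k[1])<.03)
P=W[m];r=cv2.minAreaRect((P[:,:2]*1000).astype(np.float32));print('bar',r,len(P),'box-rel pca')
q=P[:,:2]-P[:,:2].mean(0);u=np.linalg.svd(q)[2][0];print('pca',np.arctan2(u[1],u[0]),P.mean(0))
# pointer: white pixels
im=c['image'].astype(int);w=m&(im.min(-1)>110);print('white',w.sum(),W[w].mean(0) if w.any() else 0)
m=(W[...,2]>.132)&(W[...,2]<.148)&(W[...,0]>.5)&(W[...,0]<.95)&(W[...,1]>-.05)&(W[...,1]<.36)
P=W[m]; np.save('rack.npy',P)
def rectify(c,x0,y0,z,L,s,nm):
    n=int(L*s*1000);vv,uu=np.mgrid[:n,:n]
    X=np.stack([x0+L-vv/s/1000,y0+L-uu/s/1000,np.full(vv.shape,z)],-1)
    p=(X-c['position'])@rotm(c['orientation']);K=c['intrinsics']
    mx=(p[...,0]/p[...,2]*K[0,0]+K[0,2]).astype(np.float32);my=(p[...,1]/p[...,2]*K[1,1]+K[1,2]).astype(np.float32)
    o=cv2.remap(c['image'],mx,my,cv2.INTER_CUBIC);return o
o=rectify(c,.54,-.01,.14,.32,1.8,'')
n=o.shape[0]
for p in P:
    cv2.circle(o,(int((.31-p[1])*1800),int((.86-p[0])*1800)),1,(0,255,255),-1)
cv2.imwrite('pics/rack0.png',o)
E
python3 m2.py
python3 - <<'E'
from h import *
for yaw in (0.2147+np.pi/2,0.2147-np.pi/2):
  for d in (0,-np.pi/2):
    print(yaw,d,inverse_kinematics([.4137,-.3571,.068],down(yaw+d)))
E
```

```text
bar ((413.54803466796875, -355.5877380371094), (12.830687522888184, 40.55156326293945), 88.70384979248047) 75 box-rel pca
pca 3.123410674493274 [ 0.41391979 -0.35507574  0.08750149]
white 10 [ 0.40593257 -0.35820082  0.08816806]
1.7854963267948967 0 [-0.75767752  0.1922494   2.0337191   0.          0.91562415 -2.54317384]
1.7854963267948967 -1.5707963267948966 [-7.57677518e-01  1.92249400e-01  2.03371910e+00 -4.44089210e-16
  9.15624152e-01 -9.72377518e-01]
-1.3560963267948964 0 [-7.57677518e-01  1.92249400e-01  2.03371910e+00 -8.88178420e-16
  9.15624152e-01  5.98418809e-01]
-1.3560963267948964 -1.5707963267948966 [-0.75767752  0.1922494   2.0337191   0.          0.91562415  2.16921514]
```

View pics/rack0.png

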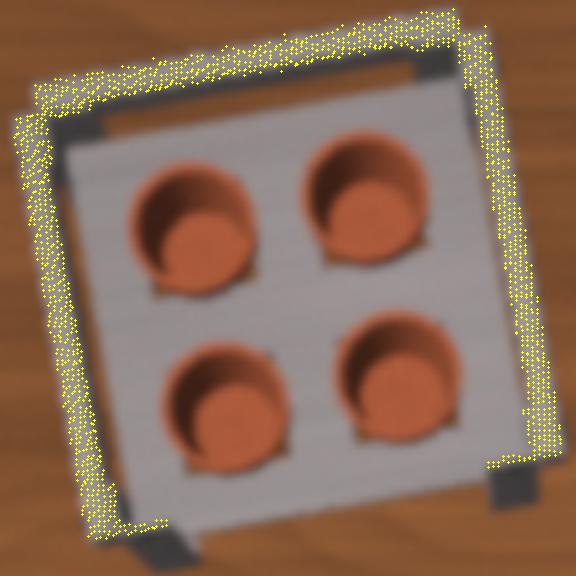

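The rectified rack view shows the front corners at (88,540) and (563,455), with the side rails outside the posts. Rack yaw is about 0.17–0.18. Now the knob, with its bar at about -0.018 rad (dimmer about 0.23).

```bash
cat > k.py <<'E'
from h import *
k=[.4137,-.3562]
manip.set_gripper(.06,20)
y0=-0.018-np.pi/2
manip.move_pose(k+[.20],down(y0))
manip.move_linear(k+[.068],.12)
s=manip.state();print(s['clock'],s['tool_pos'],s['contact_force'])
manip.set_gripper(.0,20)
s=manip.state();print(s['gripper_width'],s['grasp_force'],s['contact_force'],s['joint_pos'])
q=np.array(s['joint_pos']);q[5]=q[5]+(y0-(0.2147-np.pi))
print(q[5])
manip.set_joints(q)
s=manip.state();print(s['clock'],s['tool_pos'],s['contact_force'],s['joint_pos'][5],s['gripper_width'])
E
python3 k.py
python3 - <<'E'
import numpy as np
P=np.load('rack.npy');a0=None
for it,(a) in enumerate([.175]*3):
    pass
a=.172
for it in range(4):
    x=np.array([np.cos(a),np.sin(a)]);y=np.array([-x[1],x[0]])
    X=P[:,:2]@x;Y=P[:,:2]@y;Z=P[:,2]
    xm,xM=np.percentile(X,[.5,99.5]);ym,yM=np.percentile(Y,[.5,99.5])
    core=(X>xm+.03)&(X<xM-.05)&(Z>.1365)
    s=[]
    for side in (Y<ym+.03,Y>yM-.03):
        i=core&side;f=np.polyfit(X[i],Y[i],1);s.append((f[0],Y[i].mean(),np.ptp(np.percentile(Y[i],[1,99])),i.sum()))
    i=(X>xM-.03)&(Y>ym+.05)&(Y<yM-.05);fb=np.polyfit(Y[i],X[i],1)[0]
    print(a,s,'back',-fb,'ext',xm,xM,ym,yM)
    a+=(s[0][0]+s[1][0])/2
F=P[(X<xm+.02)]
x=np.array([np.cos(a),np.sin(a)]);y=np.array([-x[1],x[0]])
X=P[:,:2]@x;Y=P[:,:2]@y;mid=(s[0][1]+s[1][1])/2
for lo,hi in((-.14,-.12),(-.12,-.09),(-.09,-.06),(.06,.085),(.085,.12),(.12,.14)):
    i=(Y-mid>lo)&(Y-mid<hi)&(X<.62);print(lo,i.sum(),np.round(np.sort(X[i])[:12],4))
i=(X<np.percentile(X,.5)+.006);print('front Y-mid',np.round(np.sort(Y[i]-mid),3))
print('a',a,'mid',mid)
E
```

```text
5.45 [ 0.41433609 -0.35675432  0.06889458] [-0.21444481 -0.46701769 -0.40833723]
0.012509529926312598 19.999241027981043 [-1.8737146  -4.96112234 -2.95464834] [-0.7574503   0.19159169  2.03428137 -0.00255722  0.91332479  0.83227101]
2.170367332850268
7.4333 [ 0.41233614 -0.35958982  0.06808418] [-4.81525175 -6.46394825 -0.18542931] 2.1704243606019014 0.012844454380141649
0.172 [(np.float64(0.010961547473637501), np.float64(-0.09967417297632464), np.float64(0.01520591470933999), np.int64(284)), (np.float64(0.009812147886332822), np.float64(0.1546866741521172), np.float64(0.015583022151783615), np.int64(301))] back 0.007278394075383266 ext 0.5965163536031172 0.8526301862652027 -0.10732870986527411 0.16259420471986583
0.18238684767998514 [(np.float64(0.0003505977044592811), np.float64(-0.1070690321477), np.float64(0.01473675728185056), np.int64(287)), (np.float64(-0.0014161005344164497), np.float64(0.14724337271342847), np.float64(0.01484017277805405), np.int64(299))] back -0.0030060674140972234 ext 0.597482573545169 0.853142808787947 -0.11438641873791866 0.15488968997655145
0.181854096
[... 974 characters left out ...]
5976 0.5977 0.5977 0.598  0.5981 0.5982 0.5984
 0.5984 0.5989]
0.12 40 [0.5971 0.5977 0.598  0.598  0.5988 0.5999 0.6005 0.6008 0.6009 0.6014
 0.6022 0.6035]
front Y-mid [-0.133 -0.132 -0.13  -0.129 -0.129 -0.127 -0.126 -0.126 -0.124 -0.123
 -0.121 -0.12  -0.118 -0.117 -0.117 -0.114 -0.114 -0.111 -0.111 -0.109
 -0.108 -0.106 -0.106 -0.103 -0.103 -0.1   -0.1   -0.097 -0.097 -0.094
 -0.094 -0.091 -0.091  0.09   0.091  0.093  0.093  0.096  0.096  0.098
  0.098  0.101  0.103  0.103  0.105  0.105  0.108  0.108  0.11   0.111
  0.112  0.113  0.114  0.116  0.117  0.119  0.119  0.12   0.122  0.123
  0.125  0.125  0.128  0.128  0.13   0.131  0.132  0.134]
a 0.18185013455795976 mid 0.020470571078929314
```

```bash
cat > k2.py <<'E'
from h import *
manip.set_gripper(.05,20)
p=manip.state()['tool_pos'];manip.move_linear([p[0],p[1],.19],.15)
manip.move_pose([.4317,-.0165,.16],down(.3115))
s=manip.state();print(s['clock'],s['joint_pos'],s['contact_force'])
c=cap('top');W=cloud(c)
k=np.array([.4137,-.3571]);m=(W[...,2]>.075)&(W[...,2]<.1)&(np.hypot(W[...,0]-k[0],W[...,1]-k[1])<.03)
P=W[m];r=cv2.minAreaRect((P[:,:2]*1000).astype(np.float32));print('bar',r,len(P))
q=P[:,:2]-P[:,:2].mean(0);u=np.linalg.svd(q)[2][0];a=np.arctan2(u[1],u[0]);print('dimmer',(.2147-a)%np.pi,P.mean(0))
cv2.imwrite('pics/knob1.png',cv2.resize(c['image'][180:260,340:410],(525,600),interpolation=cv2.INTER_CUBIC))
E
python3 k2.py
```

```text
11.3 [-9.62560542e-02 -1.41785885e-01  2.18418502e+00 -7.91560583e-05
  1.09935102e+00 -4.07016998e-01] [-0.42153556  0.21967613 -0.08317106]
bar ((413.83270263671875, -357.129638671875), (12.529189109802246, 41.9609375), 12.192392349243164) 66
dimmer 1.5405051966242005 [ 0.41341261 -0.35577075  0.08877059]
```

View pics/knob1.png

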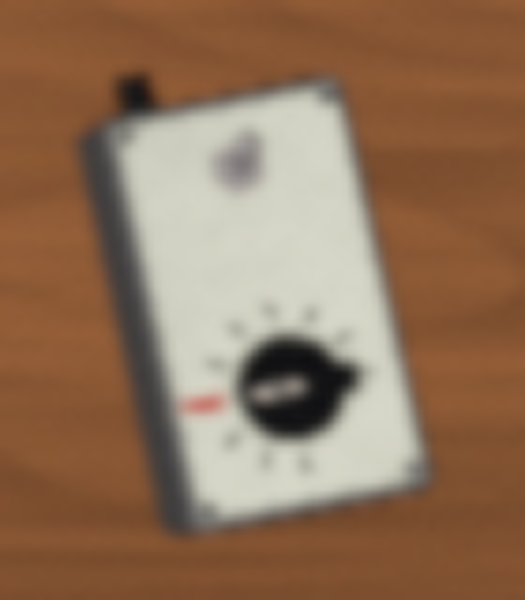

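The pointer at (275,388) now lies along the red mark at (205,405). Next I take the rail and carry it in front of the rack.

```bash
cat >> h.py <<'E'
A=.182;EX=np.array([np.cos(A),np.sin(A)]);EY=np.array([-EX[1],EX[0]])
FX,MY=.5975,.0205
def rk(x,y,z): return list(EX*(FX+x)+EY*(MY+y))+[z]   # rack coords -> world
def inr(p): p=np.asarray(p);return np.stack([p[...,:2]@EX-FX,p[...,:2]@EY-MY,p[...,2]],-1)
E
cat > r.py <<'E'
from h import *
manip.move_linear([.4317,-.0170,.010],.12)
s=manip.state();print(s['tool_pos'],s['contact_force'])
z0=s['tool_pos'][2]
manip.set_gripper(0,55)
s=manip.state();print(s['clock'],s['gripper_width'],s['grasp_force'],s['tool_pos'],s['contact_force'])
p=s['tool_pos']
manip.move_linear([p[0],p[1],.16],.15)
manip.move_pose(rk(-.0475,0,.17),down(A))
manip.move_linear(rk(-.0375,0,.121),.1)
s=manip.state();print(s['clock'],s['tool_pos'],inr(s['tool_pos']),s['contact_force'],s['moment'],s['gripper_width'])
c=cap('top')
E
python3 r.py
cat > e.py <<'E'
from h import *
import sys
c=load('top');W=cloud(c);Q=inr(W)
x=float(sys.argv[1])
m=(Q[...,2]>.13)&(Q[...,2]<.15)&(abs(Q[...,0]-x)<.012)&(abs(Q[...,1])<.16)&((abs(Q[...,1])>.05))
P=Q[m];f=np.polyfit(P[:,1],P[:,0],1);print(len(P),'xmid',f,'y ext',np.percentile(P[:,1],[.3,1,3,97,99,99.7]),'z',np.median(P[:,2]),'zL/R',np.median(P[P[:,1]>0,2]),np.median(P[P[:,1]<0,2]))
o=c['image'][60:220,130:290];cv2.imwrite(sys.argv[2],cv2.resize(o,(600,600),interpolation=cv2.INTER_CUBIC))
E
python3 e.py -.0375 pics/rail1.png
```

```text
[ 0.43247794 -0.01706671  0.01067619] [-0.15561458 -0.36866398 -0.12644802]
13.375 0.014583533430082729 54.99967910349369 [ 0.43127868 -0.01703048  0.01004305] [-3.07588588 -1.75157726  2.90219507]
15.9 [0.54696195 0.12116572 0.12096379] [-0.03764123 -0.00033391  0.12096379] [-0.33943185 -0.64109828 -1.8964194 ] [-0.12157768  0.09502825  0.03336917] 0.014341791115752829
223 xmid [ 0.00232483 -0.03667048] y ext [-0.11985419 -0.11906326 -0.11692241  0.11609515  0.11864701  0.11894728] z 0.14169902231375842 zL/R 0.1416378331025887 0.14171646815913475
```

View pics/rail1.png

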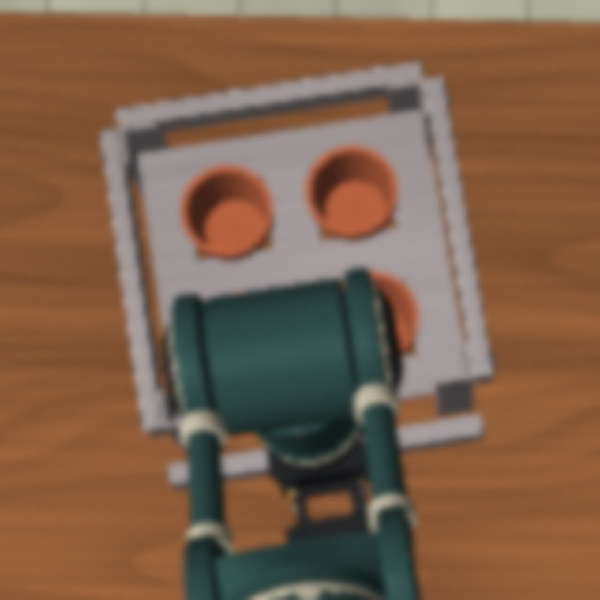

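The rail sits level and is centred within 0.5 mm, but about 1 mm too high. I'll lower it and press gradually.

```bash
cat > p.py <<'E'
from h import *
Z=.1199;y=.0003
manip.move_linear(rk(-.0375,y,Z),.05)
manip.move_linear(rk(-.0145,y,Z),.05);manip.dwell(.3)
s=manip.state();b=s['contact_force'];bm=s['moment'];print(s['clock'],inr(s['tool_pos']),b)
x=-.0145
while x<.006:
    f=-(s['contact_force']-b)[:2]@EX
    if f>10.5: break
    x+=.0007 if f<2 else .0004
    manip.move_linear(rk(x,y,Z),.02);manip.dwell(.1)
    s=manip.state()
    if f>1 or abs(x+.008)<.0004: print(round(x,4),round(s['clock'],2),np.round(inr(s['tool_pos']),4),'F',np.round(s['contact_force']-b,2),'M',np.round(s['moment']-bm,2))
manip.dwell(.4);s=manip.state()
d=s['contact_force']-b
print(x,s['clock'],'push',-d[:2]@EX,'side',d[:2]@EY,'z',d[2],'M',s['moment']-bm,inr(s['tool_pos']),s['grasp_force'],R.from_rotvec(s['tcp_rot']).as_matrix()[:,1:])
cap('top');cap('scene')
c=load('scene');cv2.imwrite('pics/scene2.png',cv2.resize(c['image'][160:300,190:340],(643,600),interpolation=cv2.INTER_CUBIC))
E
python3 p.py; python3 e.py -.0075 pics/top2.png
```

```text
17.1083 [-0.01472547  0.0002941   0.1198978 ] [ 0.12166372 -0.57258944 -2.39732094]
-0.0082 20.26 [-0.0088  0.0003  0.1198] F [-3.51 -0.23  2.02] M [-0.08  0.52 -0.01]
-0.0078 20.61 [-0.0088  0.0003  0.1198] F [-5.6 -0.4  3.5] M [-0.15  0.76  0.01]
-0.0074 20.96 [-0.0088  0.0004  0.1198] F [-5.8  -0.69  5.07] M [-0.12  0.97 -0.06]
-0.007 21.31 [-0.0089  0.0003  0.1197] F [-7.59 -0.83  5.57] M [-0.15  1.1  -0.04]
-0.0066 21.66 [-0.0089  0.0003  0.1196] F [-9.36 -1.6   5.65] M [-0.25  1.21  0.01]
-0.0062 22.01 [-0.0089  0.0003  0.1196] F [-10.4   -1.81   6.65] M [-0.25  1.42 -0.04]
-0.006200000000000007 22.4083 push 10.4823946786408 side 0.7120402320816077 z 7.34426931178632 M [-0.24443379  1.37356157 -0.04010695] [-0.00888393  0.00030922  0.11960714] 55.01361507922411 [[ 0.98346322 -0.00573584]
 [ 0.18101395 -0.00107023]
 [-0.00583482 -0.99998298]]
262 xmid [ 0.00016056 -0.00645754] y ext [-0.13195234 -0.1300607  -0.12316141  0.12199303  0.13039725  0.13308488] z 0.14057358437890133 zL/R 0.14108601916805696 0.14035537895608763
```

View pics/scene2.png

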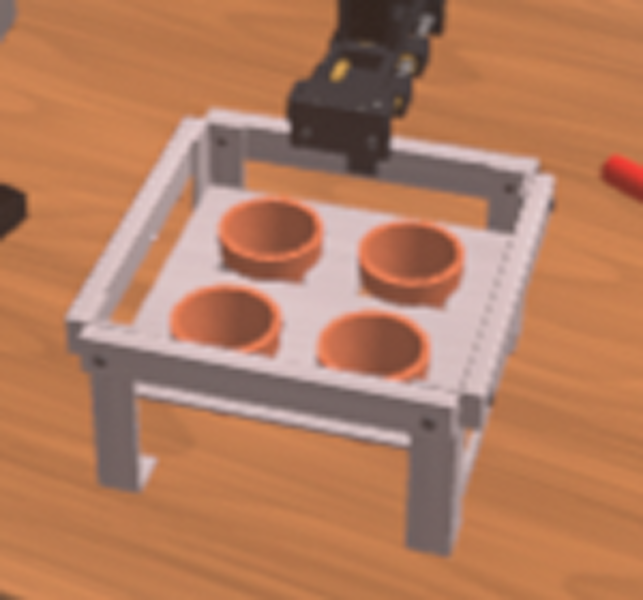

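View pics/top2.png

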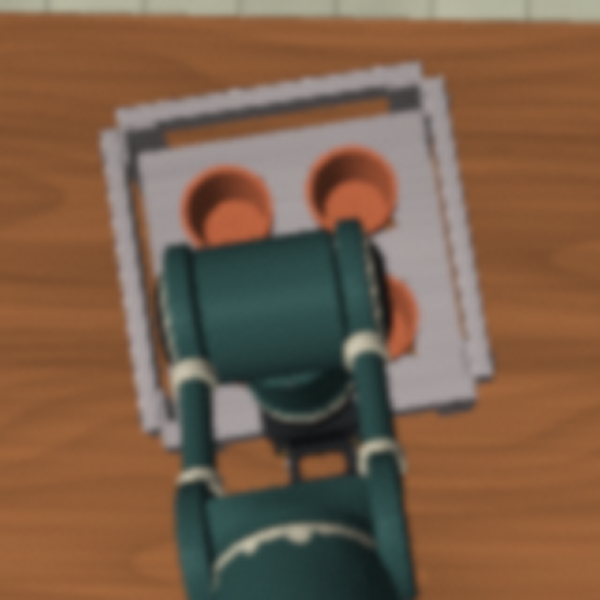

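The views show the rail seated on both posts. Push is about 10.5 N, but there is 7 N of vertical drag from a 0.4 mm sag. I'll raise it slightly and bring the push to about 12 N.

```bash
cat > f.py <<'E'
from h import *
b=np.array([.1217,-.5726,-2.3973])
def rep(t):
    s=manip.state();d=s['contact_force']-b
    print(t,round(s['clock'],2),'push',round(-d[:2]@EX,2),'side',round(d[:2]@EY,2),'z',round(d[2],2),np.round(inr(s['tool_pos']),5),s['gripper_width'],'tilt',R.from_rotvec(s['tcp_rot']).as_matrix()[2,1]);return -d[:2]@EX,d[2]
x=-.0062;z=.1199
for i in range(8):
    f,fz=rep((round(x,4),round(z,4)))
    if 11<f<13 and abs(fz)<2.5: break
    if fz>2.5 and z<.1206: z+=.0002
    if fz<-2.5: z-=.0001
    if f<11: x+=.0003
    if f>13: x-=.0003
    manip.move_linear(rk(x,.0003,z),.02);manip.dwell(.3)
for i in range(4): manip.dwell(.5);rep('hold')
c=cap('top');Q=inr(cloud(c))
m=(Q[...,2]>.13)&(Q[...,2]<.15)&(Q[...,0]>-.02)&(Q[...,0]<-.003)&(abs(Q[...,1])>.05)&(abs(Q[...,1])<.15)
P=Q[m];print(len(P),np.percentile(P[:,1],[.3,1,3,97,99,99.7]),np.median(P[P[:,1]>0],0),np.median(P[P[:,1]<0],0))
m=(Q[...,2]>.132)&(Q[...,0]>.03)&(Q[...,0]<.2)&(abs(abs(Q[...,1])-.127)<.01)&(Q[...,2]<.15);print('side rail z',np.median(Q[m],0))
E
python3 f.py
```

```text
(-0.0062, 0.1199) 22.51 push 10.35 side 0.61 z 6.54 [-0.00889  0.0003   0.11963] 0.01440767621944151 tilt -0.005835170643538041
(-0.0059, 0.1201) 23.06 push 10.4 side 0.94 z 6.33 [-0.00886  0.00033  0.11964] 0.014736279083887742 tilt -0.006436586513115241
(-0.0056, 0.1203) 23.61 push 11.56 side 0.09 z 6.81 [-0.00889  0.00033  0.11963] 0.01442613246052992 tilt -0.007179951534795091
(-0.0056, 0.1205) 24.16 push 10.65 side 0.08 z 5.96 [-0.00888  0.00031  0.11965] 0.01456402703348412 tilt -0.007171169192969113
(-0.0053, 0.1207) 24.71 push 11.75 side -0.99 z 4.85 [-0.0089   0.0003   0.11966] 0.014695651653475235 tilt -0.007871660479388799
(-0.0053, 0.1207) 25.26 push 10.7 side 0.89 z 5.73 [-0.00889  0.00031  0.11966] 0.014482641663002565 tilt -0.007864330835054483
(-0.005, 0.1207) 25.81 push 12.21 side -0.78 z 5.06 [-0.00889  0.00032  0.11966] 0.01481384781797938 tilt -0.008525917944479731
(-0.005, 0.1207) 26.36 push 11.6 side 1.08 z 5.81 [-0.00892  0.0003   0.11964] 0.014421556955030331 tilt -0.008579143343986108
hold 27.41 push 12.11 side 0.98 z 6.49 [-0.0089   0.00032  0.11964] 0.014654572257542004 tilt -0.00855123825922646
hold 27.91 push 11.69 side -0.24 z 5.73 [-0.00891  0.00031  0.11965] 0.014806080854659025 tilt -0.008551943364377148
hold 28.41 push 11.67 side 0.78 z 5.62 [-0.0089   0.00029  0.11965] 0.014510915596228852 tilt -0.008548447578470435
hold 28.91 push 11.65 side 0.61 z 6.04 [-0.00889  0.0003   0.11966] 0.014781737472771303 tilt -0.008528845046918605
185 [-0.11913841 -0.11844577 -0.11631557  0.11833918  0.12095712  0.12169361] [-0.01009819  0.07263052  0.14059797] [-0.00964799 -0.088755    0.13972357]
side rail z [0.11423909 0.11968947 0.14104988]
```

```bash
python3 -c "
from h import *
print(order.close_job())"
```

```text
the job is handed in; nothing more can be done
None
```

I turned the dimmer to the red mark, and the arm is still gripping the rail and pressing it against both front posts at about 12 N. The camera puts its top and ends flush to within about 1–1.5 mm. The posts also push up on it with a steady 6 N or so that I couldn't relieve. The job is handed in; no verdict came back.

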